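# Open the push-and-turn safety cap of a cleaner can

### The arm

A 6-joint arm with a two-finger parallel gripper is mounted at the origin on a cart in front of the work surface, level with it; the furniture and walls round the work are solid. World frame = base frame: x ahead of the robot, y to its left, z up, the work surface at z = 0. Lengths are in m, angles in degrees, forces in N, time in s.
With the tool pointing down it reaches from about 0.25 to 0.725 m from the base axis. Payload 9.7 kg.
Tool frame: the origin (TCP) lies at the very end of the fingers, on their centre line; the grasp point (between the pads) lies env.grasp_offset behind it (env.grasp_offset is the distance from the TCP to the grasp point, in m); z points along the fingers, y is the direction in which the jaws open and shut (so a half turn about z gives the same grasp; the last joint's range is limited). The gripper opens to 85 mm and grips with 20 to 120 N. Pads are 22 mm wide; open, the fingers measure 114 mm over their backs; the gripper's body (76 mm by 85 mm) begins 54 mm behind the grasp point. The pads swing forward as they close: fully open they stand 13 mm farther back than shut.
Start: joints at [67.781, 4.979, 10.078, 95.1, 0, 90], TCP at [0.208, 0.509, 0.231] pointing down, gripper open.
Joint ranges: [-179.16, 179.16], [-48.56, 103.87], [-65.8, 70.77], [-126.05, 130.52], [-82.76, 87.17], [-180, 180]. Speed limits (degrees/s): [127.2, 127.2, 147.25, 180, 180, 180].

### API

Orientations are given as [roll, pitch, yaw] about the fixed x, y, z axes, in that order (R = Rz(yaw) Ry(pitch) Rx(roll)).
In Python, from workcell import env gives the robot as it stands.
- The arm moves only by the tool send_rows, never from a script. Its argument "motion" is a list of rows, each an object with "slide": the shift along the tool's x, y, z in units of 30 mm (1.0 is 30 mm), a list of three; "yaw": the turn about the tool's z in units of 5 degrees (1.0 is 5 degrees); "hand": the opening, from 0 (shut) to 1 (fully open). A call has 1 to 10 rows; each row is the pose to reach, as a shift and turn from the pose commanded when the call began, along the tool's axes at that moment; what a row does not reach only later rows make up. A row lasts 1/12 s, in which the tool goes at most 41.7 mm and 7.16 degrees, less where a joint would pass 70% of its speed; a pose out of reach is approached as far as the arm can. A call with a gripper value outside its range is refused whole. The fingers move at their own pace and stop on an object; "squeeze" is the grip in N (left out, the last holds). Time passes only in rows, so rows that repeat a pose let the fingers close. It gives the time, the measured TCP pose, the force and the opening at its end, in the units of the state.
- env.read_state(): the state, without advancing time (a new reading comes with each control period).
- env.camera(name): name is "scene" or "top"; returns a dict with "frame" (480x640x3 uint8, red, green, blue), "range_z" (480x640 float32, m along the optical axis (not along the pixel's ray), 0 where there is no reading), "fx", "fy", "cx", "cy" (pixels), "world_from_camera" (4x4, takes a point from camera to world coordinates). Camera axes: x right, y up, looking along -z (the intrinsics and any distortion apply to the point x, -y, -z); pixel columns grow to the right and rows downward; lengths in m; the calibration is good to about 2 mm. A picture is of the moment at which its call begins.
- env.hand_in(): hands the job in, once; it reports no verdict.
The state is a dict: "clock": time; "joint_pos": joint angles; "qd": joint speeds; "joint_efforts": joint torques, N m; "position": TCP position; "ee_rot": TCP orientation; "contact_force": force on the tool from outside, world axes, zero at the start; "ft_torque": the same for the moment, N m; "grip_width": opening from 0.0 (shut) to 1.0 (fully open).
Only numpy, scipy, OpenCV 4.12 (cv2) and the standard library are available. Lean on these libraries where they do the work, as an engineer would, in place of code of your own. Each camera call takes 0.05 s, during which the arm holds its last target. There are 200 camera calls.

### The job

Open the can of cleaner: push its safety cap down against the spring and keep it down while you turn it anticlockwise, so that the lugs hidden inside catch and bring it free; press firmly, but do not strain the neck. Lift the cap off and lay it right way up in the round steel parts dish, without dropping it. Leave the can standing where it is and the other things on the bench alone.

Things in the scene. Friction and masses are not known exactly. Their poses are not given: they have to be found in the camera images.
- can: Grey rectangular tin can, loose and heavy (about 2.6 kg), 110 (its x) x 170 (its y) x 125 mm high to its top plate. Origin: centre of its underside, z up. The neck with the black cap stands on the top plate near the +y end, 42 mm from the middle; a flat steel strap handle, 20 mm high, stands near the -y end, 60 mm or more from the neck's axis.
- neck_rim (a point): Centre of the neck's rim, on the neck's axis, 159 mm above the can's underside, z up. The neck is 32 mm across and 34 mm high. It is strained when cap and can press, pull and twist on each other with more than 40 N in all (shut, the spring plunger in the mouth alone makes about 13 N), so do not force the cap round while it is caught on the hooks or against the end stop.
- cap_mid (a point): Centre of the cap's black ribbed outer shell (on its axis, half-way up, z up): a round cup 56 mm across, 40 mm high, to be gripped round its ribs. Closed, this point is 8 mm above the neck's rim. The shell spins freely without end on a hidden inner cap, and a spring holds it up: pushed down it travels 8 mm on the inner cap, 8 N at the start, 13 N when home.
- cap_top (a point): Middle of the shell's flat top, 20 mm above cap_mid. After 1 mm of push four lugs in the shell meet eight on the inner cap, 45 degrees apart, at an angle that cannot be seen or read from any frame: mostly they land on top, and the shell goes no deeper on the inner cap until it is turned on and they drop 7 mm between them. If the push slackens, the spring lifts them out and the shell spins idle.
- cap_edge (a point): Middle of the shell's open lower edge, 20 mm below cap_mid; closed, it is 22 mm above the can's top plate. Turning the pushed shell anticlockwise (from above), the lugs drop in within 35 degrees; from there they catch within 12 degrees and take the inner cap along. Let go, the inner cap stays where it has been turned to, so several grips are allowed.
- cap: The whole cap, 95 g. Origin: under the inner cap's crown, on the axis; z up; turns with the inner cap. A plunger in the neck lifts it with 7 N and gives 6.4 mm (20 N at the bottom). Shut, the inner cap turns 4 to 9 degrees, then hooks on the neck hold it; with the cap pushed by 18 N or more it passes under them. After 42 degrees of its own turn it lifts off; after about 75 a hard stop.
- dish: Round shallow steel parts dish, 156 mm across its rim and 24 mm high, with a black rubber magnet foot; 0.55 kg. Origin: centre of its underside, z up. Its flat inner floor is 9 mm above the origin and about 126 mm across.
- hole_saw_mid (a point): Bystander: dark hole saw standing on its teeth, 50 mm across, 61 mm high; point on its axis 18 mm up.
- pipe_nipple_mid (a point): Bystander: grey threaded pipe nipple lying down, 80 mm long, 27 mm across; its centre.
- tape_measure_mid (a point): Bystander: tape measure lying on its side, 76 x 79 x 33 mm; its centre.

How it is judged (in metres and radians):
On the way:
1. the cap has come free and is lifted clear above the neck, with the can still upright (z of cap_mid in the frame of can above 0.205 m and angle between can's own z axis and vertical below 0.1 rad), for 0.1 s.
At the end, for the whole second after the job is handed in: The cap lies right way up (within 0.12 rad) on the floor of the parts dish, its middle within 45 mm of the dish's middle, let go and at rest; the can stands upright within 50 mm of where it stood, and the dish stands flat within 60 mm of where it stood (horizontal distance between cap_mid and dish below 0.045 m and z of cap_mid in the frame of dish between 0.024 and 0.034 m and angle between cap_mid's own z axis and vertical below 0.12 rad and contact force between the fingers and cap below 0.05 N and linear speed of cap below 0.02 m/s and angle between each of can, dish's own z axis and vertical below 0.08 rad and height (world z) of can below 0.01 m and distance of can from where it was at the start of the episode below 0.05 m and distance of dish from where it was at the start of the episode below 0.06 m); the robot touches nothing.
It fails at once if the neck is strained: cap and can press, pull and twist on each other with more than 40 N in all (contact force between cap and can above 40 N).
It fails at once if the can is tipped by more than 0.2 rad (angle between can's own z axis and vertical above 0.2 rad).
It fails at once if the cap is dropped: out of the fingers, away from the neck, with its lower edge more than 15 mm above the dish's floor (contact force between the fingers and cap below 0.01 N and horizontal distance between cap_mid and neck_rim above 0.06 m and z of cap_mid in the frame of dish above 0.044 m).
It fails at once if a bystander (hole saw, pipe nipple or tape measure) is moved by more than 40 mm (distance of any of hole_saw_mid, pipe_nipple_mid, tape_measure_mid from where it was at the start of the episode above 0.04 m).
It also fails if it takes over 72 s, if anything falls off the work surface, if the arm or the gripper's body presses on something with over 40 N, if the wrist force passes 120 N, or if a joint passes its speed limit or range.

## Working session

There is one attempt and no reset: what is moved stays moved. The work goes in short steps, Python scripts to look and compute and a tool call to move; the robot and the scene stay as the last step left them, time stands still between calls to the robot, and variables do not carry over. Pictures are saved under pics/ and viewed, about 8 in all and at most 12, crops included, and the job is handed in when it is done.

Besides the shell and the picture viewer there is one more tool, called after "Emit:" as name(argument=value, ...), one argument or row to a line, values as JSON. send_rows: Moves the arm, as the interface text tells. Its arguments: {"type":"object","properties":{"motion":{"type":"array","items":{"type":"object","properties":{"slide":{"type":"array","items":{"type":"number"}},"yaw":{"type":"number"},"hand":{"type":"number"}}}},"squeeze":{"type":"number"}},"required":["motion"]}

```bash
mkdir -p pics; ls; cat > h.py <<'E'
import numpy as np, cv2
from workcell import env
def cloud(c):
    z=c["range_z"]; v,u=np.indices(z.shape)
    P=np.stack([(u-c["cx"])/c["fx"]*z,-(v-c["cy"])/c["fy"]*z,-z],-1)
    T=np.array(c["world_from_camera"]); W=P@T[:3,:3].T+T[:3,3]; W[z==0]=np.nan
    return W
def save(c,n): cv2.imwrite(f"pics/{n}.png",cv2.cvtColor(c["frame"],cv2.COLOR_RGB2BGR))
E
python3 - <<'E'
from h import *
s=env.read_state(); print(s, env.grasp_offset)
for n in("scene","top"):
    c=env.camera(n); save(c,n+"1"); W=cloud(c); np.save(n+"1.npy",W)
    print(n,{k:c[k] for k in("fx","fy","cx","cy")},np.round(c["world_from_camera"],3).tolist(),[k for k in c])
E
```

```text
pics
{'clock': 0.0, 'joint_pos': array([ 6.77835452e+01,  5.01309841e+00,  1.00350007e+01,  9.51008781e+01,
       -1.14510011e-03,  9.00011656e+01]), 'qd': array([ 0.04435926,  0.02428513,  0.00416775, -0.04521996,  0.04798384,
       -0.01041502]), 'joint_efforts': array([-8.64498143e-04, -5.20384347e+01,  4.64806902e+01,  1.59660674e-02,
       -9.59685008e-05, -1.52619157e-05]), 'position': array([0.20787565, 0.50895078, 0.2305688 ]), 'ee_rot': array([-1.79921024e+02,  1.14670567e-03,  1.57782381e+02]), 'contact_force': array([-0.33074999,  0.21693172,  0.08980008]), 'ft_torque': array([-0.03165588,  0.0056624 ,  0.00873995]), 'grip_width': 1.000058403028491} 0.0187
scene {'fx': 492.0841276722552, 'fy': 492.0841276722552, 'cx': 320.5523309387001, 'cy': 235.999719614934} [[0.791, 0.255, -0.557, 0.079], [-0.612, 0.352, -0.708, -0.829], [0.016, 0.9, 0.435, 0.521], [0.0, 0.0, 0.0, 1.0]] ['frame', 'range_z', 'fx', 'fy', 'cx', 'cy', 'world_from_camera']
top {'fx': 440.97619559692953, 'fy': 440.97619559692953, 'cx': 317.94327021848966, 'cy': 233.2674200856457} [[-0.008, 0.985, -0.174, 0.414], [-1.0, -0.01, -0.013, -0.223], [-0.014, 0.174, 0.985, 0.956], [0.0, 0.0, 0.0, 1.0]] ['frame', 'range_z', 'fx', 'fy', 'cx', 'cy', 'world_from_camera']
```

View pics/top1.png

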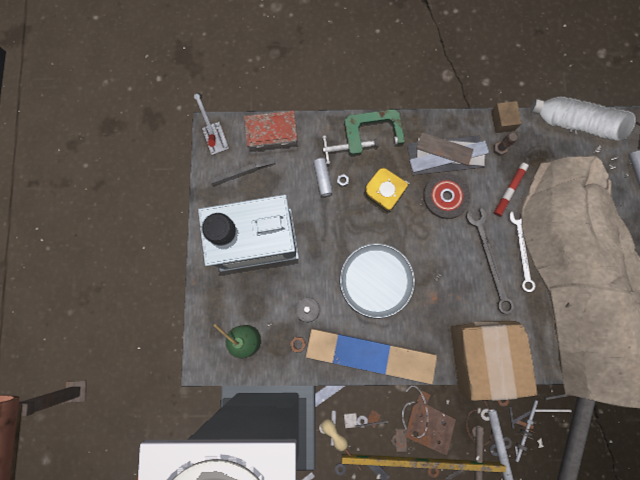

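View pics/scene1.png

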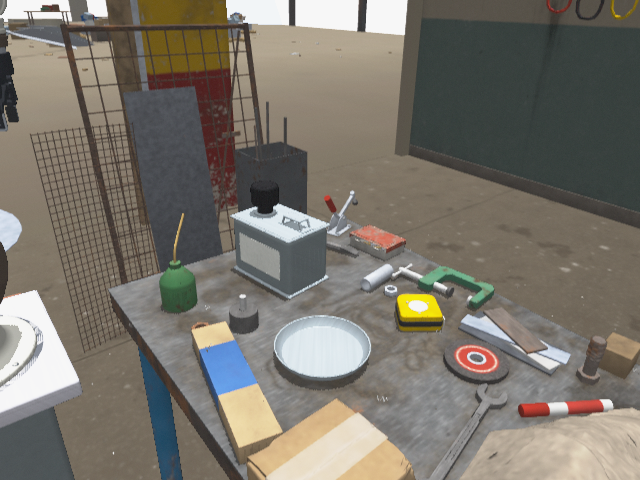

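The top view shows the cap at (218,229) on the can (250,232), the dish at (377,281), the hole saw at (308,310), the nipple at (323,177) and the tape at (386,189). The scene view agrees.

```bash
python3 - <<'E'
from h import *
W=np.load("top1.npy"); 
def fit(m,n):
    p=W[m]; (x,y),r=cv2.minEnclosingCircle(p[:,:2].astype(np.float32)); print(n,len(p),"mean",p.mean(0).round(4),"circ",round(x,4),round(y,4),round(r,4))
v,u=np.indices(W.shape[:2]); z=W[...,2]
box=lambda a,b,c,d:(u>a)&(u<b)&(v>c)&(v<d)
fit(box(195,245,205,255)&(z>.18)&(z<.2),"captop")
m=box(190,305,190,280)&(z>.118)&(z<.132); p=W[m][:,:2].astype(np.float32)
print("canplate",cv2.minAreaRect(p*1000),np.median(z[m]))
fit(box(330,425,235,325)&(z>.018)&(z<.03),"dishrim")
fit(box(330,425,235,325)&(z>.0)&(z<.015),"dishfloor")
fit(box(255,290,212,240)&(z>.135)&(z<.16),"handle")
fit(box(290,325,295,325)&(z>.05),"saw")
for C in("scene",):
    S=np.load("scene1.npy"); zz=S[...,2]; d=np.hypot(S[...,0]-.4,S[...,1]-0)
    m=box(245,285,175,215)[:480]&(zz>.175)&(zz<.2); p=S[m]; print("scene captop",len(p),p.mean(0), p.min(0),p.max(0))
print("max z around table",[ (float(np.nanmax(z[box(a,b,c,d)]))) for a,b,c,d in((195,305,195,270),(205,265,310,365),(240,300,105,155),(340,410,100,155),(190,230,90,155))])
E
```

```text
captop 718 mean [ 0.5618 -0.0321  0.1871] circ 0.5628 -0.031 0.0282
canplate ((569.7593994140625, -72.04627990722656), (114.82170104980469, 174.4541015625), 9.025687217712402) 0.1256634401068063
dishrim 595 mean [ 0.4786 -0.3397  0.0227] circ 0.4778 -0.3333 0.0777
dishfloor 5697 mean [ 0.4799 -0.3374  0.0067] circ 0.4804 -0.3409 0.137
handle 341 mean [ 0.5764 -0.1198  0.1455] circ 0.5758 -0.1197 0.0274
saw 25 mean [ 0.4179 -0.1866  0.0599] circ 0.4173 -0.1863 0.0054
scene captop 352 [ 0.55525762 -0.0394696   0.18457983] [ 0.53260717 -0.06099844  0.17519367] [ 0.58870515 -0.00636633  0.18907034]
max z around table [0.19194019687950403, 0.16840896869807165, 0.03796901833332178, 0.0267897412115633, 0.11022486974535628]
```

Emit:
send_rows(
  motion=[
    {"slide":[-1.045,-0.716,0],"yaw":0,"hand":1},
    {"slide":[-2.09,-1.432,0],"yaw":0,"hand":1},
    {"slide":[-3.135,-2.148,0],"yaw":0,"hand":1},
    {"slide":[-4.18,-2.864,0],"yaw":0,"hand":1},
    {"slide":[-5.225,-3.58,0],"yaw":0,"hand":1},
    {"slide":[-6.27,-4.296,0],"yaw":0,"hand":1},
    {"slide":[-7.315,-5.012,0],"yaw":0,"hand":1},
    {"slide":[-8.36,-5.728,0],"yaw":0,"hand":1},
    {"slide":[-9.405,-6.444,0],"yaw":0,"hand":1},
    {"slide":[-10.45,-7.16,0],"yaw":0,"hand":1},
  ],
)

```text
clock: 0.93
position: [0.4175, 0.19, 0.2311]
ee_rot: [-180.0, -0.0, 157.8]
contact_force: [0.9, -0.3, 0.7]
grip_width: 1.001
```

```bash
cat > st.py <<'E'
from h import *
import sys
from scipy.spatial.transform import Rotation as Ro
s=env.read_state(); np.set_printoptions(suppress=True,precision=4)
print(s["clock"],s["joint_pos"],s["position"],s["ee_rot"],s["contact_force"],s["ft_torque"],s["grip_width"])
if len(sys.argv)>3:
    d=np.array([float(a) for a in sys.argv[1:4]])-s["position"]
    print("slide",Ro.from_euler("xyz",s["ee_rot"],degrees=True).inv().apply(d)/.03)
E
python3 st.py .563 -.0305 .231
```

```text
0.9333 [24.4659 -7.4567 -2.1543 95.3102  0.0003 46.6772] [0.4175 0.19   0.2311] [-179.9946   -0.0056  157.7887] [ 0.8665 -0.2787  0.685 ] [ 0.0275 -0.008   0.013 ] 1.001444126212332
slide [-7.2686 -4.9697  0.0043]
```

Emit:
send_rows(
  motion=[
    {"slide":[-0.91,-0.62,0],"yaw":0,"hand":1},
    {"slide":[-1.82,-1.24,0],"yaw":0,"hand":1},
    {"slide":[-2.73,-1.86,0],"yaw":0,"hand":1},
    {"slide":[-3.64,-2.48,0],"yaw":0,"hand":1},
    {"slide":[-4.55,-3.1,0],"yaw":0,"hand":1},
    {"slide":[-5.46,-3.72,0],"yaw":0,"hand":1},
    {"slide":[-6.37,-4.35,0],"yaw":0,"hand":1},
    {"slide":[-7.27,-4.97,0],"yaw":0,"hand":1},
    {"slide":[-7.27,-4.97,0],"yaw":0,"hand":1},
  ],
)

```text
clock: 1.68
position: [0.5644, -0.0328, 0.2296]
ee_rot: [-179.9, -0.0, 157.6]
contact_force: [0.2, 0.7, -0.6]
grip_width: 0.999
```

```bash
python3 - <<'E'
from h import *
c=env.camera("scene"); cv2.imwrite("pics/s2.png",cv2.resize(cv2.cvtColor(c["frame"][80:300,150:390],cv2.COLOR_RGB2BGR),None,fx=3,fy=2.7))
E
python3 st.py .563 -.0305 .148
```

```text
1.7333 [-3.1462  7.0313 12.1508 95.2311 -0.0133 19.2597] [ 0.5632 -0.031   0.2299] [-179.9507   -0.101   157.5941] [-0.2826  0.6809  0.1617] [ 0.041  -0.008   0.0362] 0.999953553099875
slide [0.0094 0.0155 2.7297]
```

View pics/s2.png

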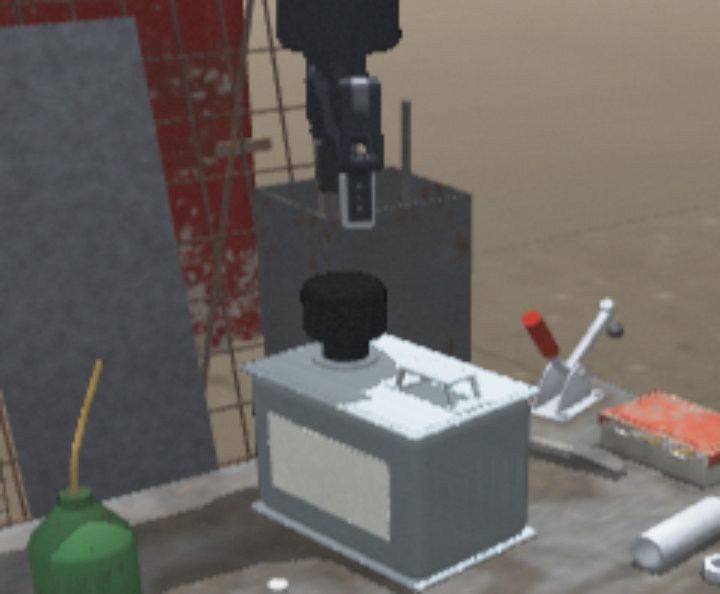

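Emit:
send_rows(
  motion=[
    {"slide":[0,0,0.7],"yaw":0,"hand":1},
    {"slide":[0,0,1.4],"yaw":0,"hand":1},
    {"slide":[0,0,2.1],"yaw":0,"hand":1},
    {"slide":[0,0,2.6],"yaw":0,"hand":1},
    {"slide":[0,0,2.8],"yaw":0,"hand":1},
    {"slide":[0,0,2.8],"yaw":0,"hand":0.7},
    {"slide":[0,0,2.8],"yaw":0,"hand":0.6},
    {"slide":[0,0,2.8],"yaw":0,"hand":0.5},
    {"slide":[0,0,2.8],"yaw":0,"hand":0.5},
    {"slide":[0,0,2.8],"yaw":0,"hand":0.5},
  ],
  squeeze=25,
)

```text
clock: 2.57
position: [0.5626, -0.0293, 0.1492]
ee_rot: [-180.0, 0.1, 157.8]
contact_force: [-3.7, -3.7, 2.9]
grip_width: 0.658
```

```bash
python3 st.py .563 -.0305 .146
```

```text
2.5667 [-2.9422  5.8249  1.9083 85.9922 -0.0813 19.2998] [ 0.5626 -0.0293  0.1492] [-179.9535    0.1129  157.758 ] [-3.7031 -3.6668  2.8628] [-0.8025  0.7073 -0.0089] 0.6576905541699171
slide [-0.0267 -0.0314  0.1071]
```

Emit:
send_rows(
  motion=[
    {"slide":[0,0,0],"yaw":0,"hand":0.5},
    {"slide":[0,0,0],"yaw":0,"hand":0.5},
    {"slide":[0,0,0],"yaw":0,"hand":0.5},
    {"slide":[0,0,0],"yaw":0,"hand":0.5},
  ],
  squeeze=60,
)

```text
clock: 2.9
position: [0.5626, -0.0293, 0.1494]
ee_rot: [-180.0, 0.1, 157.8]
contact_force: [-3.6, -3.6, 5.3]
grip_width: 0.65
```

```bash
python3 st.py .563 -.0305 .146
```

```text
2.9 [-2.945   5.8172  1.918  85.9995 -0.0767 19.3004] [ 0.5626 -0.0293  0.1494] [-179.9611    0.121   157.7546] [-3.6318 -3.5826  5.2589] [-0.7258  0.7843 -0.0009] 0.6499099598099428
slide [-0.026  -0.0314  0.1126]
```

Emit:
send_rows(
  motion=[
    {"slide":[0.02,-0.04,0.05],"yaw":0,"hand":0.5},
    {"slide":[0.02,-0.04,0.1],"yaw":0,"hand":0.5},
    {"slide":[0.02,-0.04,0.1],"yaw":0,"hand":0.5},
    {"slide":[0.02,-0.04,0.1],"yaw":0,"hand":0.5},
  ],
)

```text
clock: 3.23
position: [0.5626, -0.0295, 0.1473]
ee_rot: [179.9, 0.2, 157.8]
contact_force: [0.1, 0.0, 8.1]
grip_width: 0.646
```

```bash
python3 st.py
```

```text
3.2333 [-3.0086  5.6546  1.5119 85.6053  0.0055 19.2075] [ 0.5626 -0.0295  0.1473] [179.9119   0.2361 157.7838] [0.0981 0.0195 8.0657] [-0.0085  0.2537  0.0094] 0.6458753545936077
```

Emit:
send_rows(
  motion=[
    {"slide":[0,0,0.05],"yaw":0,"hand":0.5},
    {"slide":[0,0,0.1],"yaw":0,"hand":0.5},
    {"slide":[0,0,0.1],"yaw":0,"hand":0.5},
  ],
)

```text
clock: 3.48
position: [0.5626, -0.0296, 0.1444]
ee_rot: [179.9, 0.2, 157.8]
contact_force: [-1.5, 0.4, 9.7]
grip_width: 0.646
```

```bash
python3 st.py
```

```text
3.4833 [-3.008   5.648   1.1892 85.279   0.0009 19.2021] [ 0.5626 -0.0296  0.1444] [179.9129   0.2474 157.7897] [-1.5241  0.4131  9.7023] [-0.0374  0.368   0.0175] 0.6463276518022703
```

Emit:
send_rows(
  motion=[
    {"slide":[0,0,0.08],"yaw":0,"hand":0.5},
    {"slide":[0,0,0.16],"yaw":0,"hand":0.5},
    {"slide":[0,0,0.2],"yaw":0,"hand":0.5},
    {"slide":[0,0,0.2],"yaw":0,"hand":0.5},
  ],
)

```text
clock: 3.82
position: [0.5626, -0.0296, 0.1391]
ee_rot: [179.9, 0.3, 157.8]
contact_force: [-3.3, -1.0, 13.6]
grip_width: 0.648
```

```bash
python3 st.py
```

```text
3.8167 [-3.0095  5.6267  0.5813 84.652  -0.0021 19.1968] [ 0.5626 -0.0296  0.1391] [179.9025   0.2864 157.7934] [-3.2755 -1.0317 13.6027] [-0.0176  0.6814  0.1484] 0.6479678579840109
```

Emit:
send_rows(
  motion=[
    {"slide":[0.02,-0.01,0.05],"yaw":0,"hand":0.5},
    {"slide":[0.02,-0.01,0.1],"yaw":0,"hand":0.5},
    {"slide":[0.02,-0.01,0.12],"yaw":0,"hand":0.5},
    {"slide":[0.02,-0.01,0.12],"yaw":0,"hand":0.5},
  ],
)

```text
clock: 4.15
position: [0.5626, -0.0296, 0.1363]
ee_rot: [179.9, 0.4, 157.8]
contact_force: [-2.8, 0.3, 16.9]
grip_width: 0.648
```

```bash
python3 st.py
```

```text
4.15 [-3.0152  5.5216  0.1615 84.2287  0.0068 19.1874] [ 0.5626 -0.0296  0.1363] [179.8585   0.3861 157.7969] [-2.7702  0.3487 16.9046] [0.0481 0.4047 0.0777] 0.6477531800888255
```

Emit:
send_rows(
  motion=[
    {"slide":[0.02,0,0.05],"yaw":0,"hand":0.5},
    {"slide":[0.02,0,0.08],"yaw":0,"hand":0.5},
    {"slide":[0.02,0,0.08],"yaw":0,"hand":0.5},
    {"slide":[0.02,0,0.08],"yaw":-0.4,"hand":0.5},
    {"slide":[0.02,0,0.08],"yaw":-0.8,"hand":0.5},
    {"slide":[0.02,0,0.08],"yaw":-1.2,"hand":0.5},
    {"slide":[0.02,0,0.08],"yaw":-1.6,"hand":0.5},
    {"slide":[0.02,0,0.08],"yaw":-2,"hand":0.5},
    {"slide":[0.02,0,0.08],"yaw":-2,"hand":0.5},
  ],
)

```text
clock: 4.9
position: [0.5626, -0.0295, 0.1347]
ee_rot: [179.9, 0.5, 167.9]
contact_force: [-1.3, -0.2, 21.1]
grip_width: 0.638
```

```bash
python3 st.py
```

```text
4.9 [-2.9983  5.4302 -0.1182 83.946  -0.0004  9.0987] [ 0.5626 -0.0295  0.1347] [179.9204   0.4993 167.9027] [-1.2902 -0.1534 21.1056] [-0.0434  0.2935 -0.1083] 0.6378876893203879
```

Emit:
send_rows(
  motion=[
    {"slide":[0,0,0],"yaw":-0.4,"hand":0.5},
    {"slide":[0,0,0],"yaw":-0.8,"hand":0.5},
    {"slide":[0,0,0],"yaw":-1.2,"hand":0.5},
    {"slide":[0,0,0],"yaw":-1.6,"hand":0.5},
    {"slide":[0,0,0],"yaw":-2,"hand":0.5},
    {"slide":[0,0,0],"yaw":-2,"hand":0.5},
  ],
)

```text
clock: 5.4
position: [0.5626, -0.0295, 0.1347]
ee_rot: [-180.0, 0.5, 177.9]
contact_force: [-1.3, -1.2, 20.9]
grip_width: 0.65
```

```bash
python3 st.py
```

```text
5.4 [-3.0009  5.4313 -0.1183 83.9481 -0.0063 -0.8996] [ 0.5626 -0.0295  0.1347] [-179.9858    0.5021  177.8987] [-1.2827 -1.1792 20.8836] [-0.1168  0.3228 -0.1249] 0.6497974440547474
```

Emit:
send_rows(
  motion=[
    {"slide":[0,0,0],"yaw":-0.5,"hand":0.5},
    {"slide":[0,0,0],"yaw":-1,"hand":0.5},
    {"slide":[0,0,0],"yaw":-1.5,"hand":0.5},
    {"slide":[0,0,0],"yaw":-2,"hand":0.5},
    {"slide":[0,0,0],"yaw":-2.5,"hand":0.5},
    {"slide":[0,0,0],"yaw":-3,"hand":0.5},
    {"slide":[0,0,0],"yaw":-3,"hand":0.5},
  ],
)

```text
clock: 5.98
position: [0.5626, -0.0297, 0.1347]
ee_rot: [-179.8, 0.5, -167.1]
contact_force: [-1.6, -0.9, 20.9]
grip_width: 0.644
```

```bash
python3 st.py
```

```text
5.9833 [ -3.0091   5.4277  -0.1182  83.9481  -0.0179 -15.931 ] [ 0.5626 -0.0297  0.1347] [-179.8439    0.4816 -167.0776] [-1.6257 -0.8931 20.8815] [-0.2108  0.3043 -0.1401] 0.6444080505595855
```

Emit:
send_rows(
  motion=[
    {"slide":[0,0,0],"yaw":-0.5,"hand":0.5},
    {"slide":[0,0,0],"yaw":-1,"hand":0.5},
    {"slide":[0,0,0],"yaw":-1.5,"hand":0.5},
    {"slide":[0,0,0],"yaw":-2,"hand":0.5},
    {"slide":[0,0,0],"yaw":-2.5,"hand":0.5},
    {"slide":[0,0,0],"yaw":-3,"hand":0.5},
    {"slide":[0,0,0],"yaw":-3.5,"hand":0.5},
    {"slide":[0,0,0],"yaw":-4,"hand":0.5},
    {"slide":[0,0,0],"yaw":-4.5,"hand":0.5},
    {"slide":[0,0,0],"yaw":-4.5,"hand":0.5},
  ],
)

```text
clock: 6.82
position: [0.5628, -0.0295, 0.1347]
ee_rot: [-179.7, 0.4, -144.6]
contact_force: [-0.5, -0.6, 20.0]
grip_width: 0.644
```

```bash
python3 st.py
```

```text
6.8167 [ -2.9998   5.4294  -0.1144  83.9324   0.0042 -38.4318] [ 0.5628 -0.0295  0.1347] [-179.6777    0.413  -144.5668] [-0.5176 -0.5678 20.0327] [ 0.0073  0.1505 -0.1227] 0.6438751043445867
```

Emit:
send_rows(
  motion=[
    {"slide":[0,0,0],"yaw":-0.5,"hand":0.5},
    {"slide":[0,0,0],"yaw":-0.8,"hand":0.5},
    {"slide":[0,0,-0.1],"yaw":-0.8,"hand":0.5},
    {"slide":[0,0,-0.2],"yaw":-0.8,"hand":0.5},
    {"slide":[0,0,-0.3],"yaw":-0.8,"hand":0.5},
    {"slide":[0,0,-0.4],"yaw":-0.8,"hand":0.5},
    {"slide":[0,0,-0.5],"yaw":-0.8,"hand":0.5},
    {"slide":[0,0,-0.6],"yaw":-0.8,"hand":0.5},
    {"slide":[0,0,-0.6],"yaw":-0.8,"hand":0.5},
  ],
)

```text
clock: 7.57
position: [0.5616, -0.0294, 0.1501]
ee_rot: [-179.8, 0.2, -140.7]
contact_force: [4.3, -0.5, 4.2]
grip_width: 0.648
```

```bash
python3 st.py
```

```text
7.5667 [ -2.9996   5.5082   1.6622  85.8863   0.0012 -42.286 ] [ 0.5616 -0.0294  0.1501] [-179.8208    0.1989 -140.7132] [ 4.3052 -0.4993  4.1979] [-0.0583 -0.648  -0.0273] 0.6484415290995352
```

Emit:
send_rows(
  motion=[
    {"slide":[0,0,-0.08],"yaw":0,"hand":0.5},
    {"slide":[0,0,-0.16],"yaw":0,"hand":0.5},
    {"slide":[0,0,-0.2],"yaw":0,"hand":0.5},
    {"slide":[0,0,-0.2],"yaw":0,"hand":0.5},
  ],
)

```text
clock: 7.9
position: [0.5603, -0.0297, 0.153]
ee_rot: [-180.0, -0.0, -140.7]
contact_force: [4.4, -3.5, -2.1]
grip_width: 0.647
```

```bash
python3 st.py
```

```text
7.9 [ -3.0196   5.634    2.1178  86.5054  -0.0252 -42.2896] [ 0.5603 -0.0297  0.153 ] [-179.996   -0.033 -140.73 ] [ 4.3678 -3.4913 -2.1329] [-0.5337 -0.7506  0.0275] 0.6469241934518914
```

Emit:
send_rows(
  motion=[
    {"slide":[-0.018,-0.057,0],"yaw":0,"hand":0.5},
    {"slide":[-0.018,-0.057,0],"yaw":0,"hand":0.5},
    {"slide":[-0.018,-0.057,-0.07],"yaw":0,"hand":0.5},
    {"slide":[-0.018,-0.057,-0.07],"yaw":0,"hand":0.5},
  ],
)

```text
clock: 8.23
position: [0.5616, -0.0303, 0.1556]
ee_rot: [180.0, -0.0, -140.7]
contact_force: [0.5, 0.8, -0.3]
grip_width: 0.646
```

```bash
python3 st.py
```

```text
8.2333 [ -3.0933   5.8157   2.6019  86.8091   0.0108 -42.3809] [ 0.5616 -0.0303  0.1556] [ 179.9766   -0.0096 -140.7125] [ 0.5265  0.8487 -0.2721] [-0.0055  0.0708  0.0131] 0.646107450026598
```

Emit:
send_rows(
  motion=[
    {"slide":[0,0,-0.1],"yaw":0,"hand":0.5},
    {"slide":[0,0,-0.2],"yaw":0,"hand":0.5},
    {"slide":[0,0,-0.3],"yaw":0,"hand":0.5},
    {"slide":[0,0,-0.3],"yaw":0,"hand":0.5},
  ],
)

```text
clock: 8.57
position: [0.562, -0.0304, 0.1653]
ee_rot: [-180.0, 0.0, -140.7]
contact_force: [-0.3, 0.7, -0.7]
grip_width: 0.648
```

```bash
python3 st.py
```

```text
8.5667 [ -3.1002   5.8188   3.6801  87.7969  -0.0015 -42.3823] [ 0.562  -0.0304  0.1653] [-179.9555    0.0465 -140.7179] [-0.2686  0.7196 -0.7119] [-0.0097 -0.0001  0.0123] 0.6476260278337367
```

Emit:
send_rows(
  motion=[
    {"slide":[0,0,-0.4],"yaw":0,"hand":0.5},
    {"slide":[0,0,-0.9],"yaw":0,"hand":0.5},
    {"slide":[0,0,-1.4],"yaw":0,"hand":0.5},
    {"slide":[0,0,-1.9],"yaw":0,"hand":0.5},
    {"slide":[0,0,-2.3],"yaw":0,"hand":0.5},
    {"slide":[0,0,-2.3],"yaw":0,"hand":0.5},
    {"slide":[0,0,-2.3],"yaw":0,"hand":0.5},
  ],
)

```text
clock: 9.15
position: [0.5621, -0.0304, 0.2342]
ee_rot: [-179.9, 0.1, -140.7]
contact_force: [-0.4, -0.1, -2.0]
grip_width: 0.646
```

```bash
python3 - <<'E'
from h import *
c=env.camera("scene"); cv2.imwrite("pics/s3.png",cv2.resize(cv2.cvtColor(c["frame"][80:390,150:480],cv2.COLOR_RGB2BGR),None,fx=2,fy=1.9))
c=env.camera("top"); W=cloud(c); z=W[...,2]; v,u=np.indices(z.shape)
p=W[(u>330)&(u<425)&(v>235)&(v<325)&(z>.016)&(z<.03)][:,:2]
A=np.c_[2*p,np.ones(len(p))]; q=np.linalg.lstsq(A,(p**2).sum(1),rcond=None)[0]; print("dish",q[:2],np.sqrt(q[2]+q[0]**2+q[1]**2))
E
python3 st.py .478 -.337 .235
```

```text
dish [ 0.47729944 -0.33299829] 0.0741002459417602
9.25 [ -3.1021   6.7956  12.2068  95.4625  -0.0018 -42.3817] [ 0.5616 -0.0304  0.2327] [ 179.9667   -0.0391 -140.7204] [-0.6266 -0.5307 -1.0037] [-0.0398  0.0175 -0.0373] 0.6481598996955663
slide [ 8.6261 -6.1459 -0.0739]
```

View pics/s3.png

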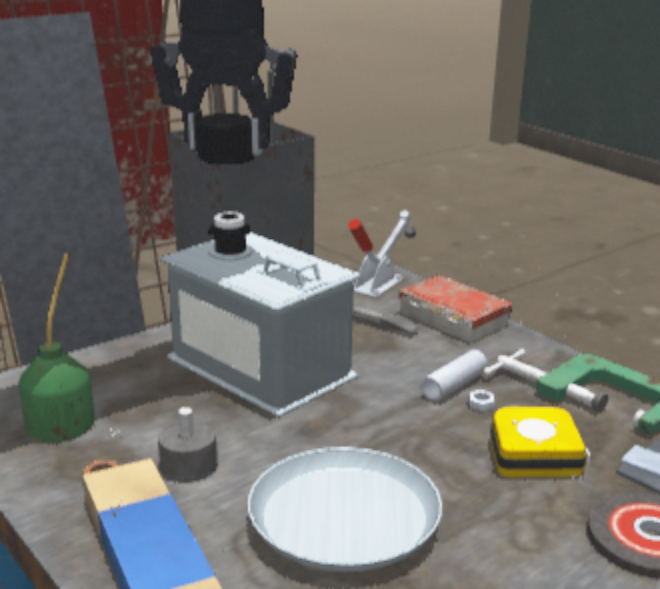

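The cap hangs level in the fingers, the can is upright with its neck open, and the dish is empty. Next I carry the cap to the dish.

Emit:
send_rows(
  motion=[
    {"slide":[0.6,-0.43,0],"yaw":0,"hand":0.5},
    {"slide":[1.6,-1.13,0],"yaw":0,"hand":0.5},
    {"slide":[2.6,-1.84,0],"yaw":0,"hand":0.5},
    {"slide":[3.6,-2.55,0],"yaw":0,"hand":0.5},
    {"slide":[4.6,-3.26,0],"yaw":0,"hand":0.5},
    {"slide":[5.6,-3.97,0],"yaw":0,"hand":0.5},
    {"slide":[6.6,-4.68,0],"yaw":0,"hand":0.5},
    {"slide":[7.5,-5.32,0],"yaw":0,"hand":0.5},
    {"slide":[8.2,-5.82,0],"yaw":0,"hand":0.5},
    {"slide":[8.56,-6.07,0],"yaw":0,"hand":0.5},
  ],
)

```text
clock: 10.08
position: [0.4769, -0.3365, 0.232]
ee_rot: [179.9, -0.1, -140.9]
contact_force: [1.6, 1.2, -1.0]
grip_width: 0.641
```

Emit:
send_rows(
  motion=[
    {"slide":[0,0,0.8],"yaw":0,"hand":0.5},
    {"slide":[0,0,1.6],"yaw":0,"hand":0.5},
    {"slide":[0,0,2.5],"yaw":0,"hand":0.5},
    {"slide":[0,0,3.4],"yaw":0,"hand":0.5},
    {"slide":[0,0,4.3],"yaw":0,"hand":0.5},
    {"slide":[0,0,5.2],"yaw":0,"hand":0.5},
    {"slide":[0,0,5.9],"yaw":0,"hand":0.5},
    {"slide":[0,0,6.2],"yaw":0,"hand":0.5},
    {"slide":[0,0,6.2],"yaw":0,"hand":0.5},
    {"slide":[0,0,6.2],"yaw":0,"hand":0.5},
  ],
)

```text
clock: 10.92
position: [0.4783, -0.3337, 0.0477]
ee_rot: [180.0, -0.0, -140.7]
contact_force: [0.1, 0.3, -0.7]
grip_width: 0.645
```

```bash
python3 st.py .478 -.334 .010
```

```text
10.9167 [-34.8998   9.9265  -4.7819  75.3133   0.0026 -74.1993] [ 0.4783 -0.3337  0.0477] [ 179.9784   -0.0034 -140.7005] [ 0.0958  0.2723 -0.7495] [0.0359 0.0114 0.0162] 0.6445224011720021
slide [ 0.0155 -0.0017  1.2568]
```

Centred over the dish at z 0.048. Next I lower gently until it touches.

Emit:
send_rows(
  motion=[
    {"slide":[0,0,0.3],"yaw":0,"hand":0.5},
    {"slide":[0,0,0.6],"yaw":0,"hand":0.5},
    {"slide":[0,0,0.85],"yaw":0,"hand":0.5},
    {"slide":[0,0,1.05],"yaw":0,"hand":0.5},
    {"slide":[0,0,1.15],"yaw":0,"hand":0.5},
    {"slide":[0,0,1.15],"yaw":0,"hand":0.5},
  ],
)

```text
clock: 11.42
position: [0.478, -0.3338, 0.0123]
ee_rot: [180.0, -0.0, -140.7]
contact_force: [0.0, -0.4, -0.2]
grip_width: 0.646
```

```bash
python3 st.py
```

```text
11.4167 [-34.9274  10.985   -7.5645  71.493   -0.0007 -74.2052] [ 0.478  -0.3338  0.0123] [ 179.9593   -0.0123 -140.7221] [ 0.0116 -0.3731 -0.2434] [ 0.016  -0.0088  0.0184] 0.646064317163215
```

Emit:
send_rows(
  motion=[
    {"slide":[0,0,0.07],"yaw":0,"hand":0.5},
    {"slide":[0,0,0.13],"yaw":0,"hand":0.5},
    {"slide":[0,0,0.13],"yaw":0,"hand":0.5},
  ],
)

```text
clock: 11.67
position: [0.4785, -0.3342, 0.0116]
ee_rot: [-179.9, 0.0, -140.7]
contact_force: [-6.6, 4.8, 18.2]
grip_width: 0.649
```

```bash
python3 st.py
```

```text
11.6667 [-34.9321  10.9504  -7.6851  71.276    0.0044 -74.2072] [ 0.4785 -0.3342  0.0116] [-179.916     0.0283 -140.7249] [-6.5931  4.75   18.2074] [1.2482 1.7566 0.0454] 0.6488493326589899
```

Emit:
send_rows(
  motion=[
    {"slide":[0,0,-0.08],"yaw":0,"hand":0.5},
    {"slide":[0,0,-0.1],"yaw":0,"hand":0.5},
    {"slide":[0,0,-0.1],"yaw":0,"hand":0.7},
    {"slide":[0,0,-0.1],"yaw":0,"hand":0.76},
    {"slide":[0,0,-0.1],"yaw":0,"hand":0.82},
    {"slide":[0,0,-0.1],"yaw":0,"hand":0.86},
    {"slide":[0,0,-0.1],"yaw":0,"hand":0.86},
    {"slide":[0,0,-0.1],"yaw":0,"hand":0.86},
  ],
  squeeze=20,
)

```text
clock: 12.33
position: [0.4782, -0.334, 0.0119]
ee_rot: [180.0, -0.0, -140.7]
contact_force: [-0.4, -0.1, -0.2]
grip_width: 0.857
```

```bash
python3 st.py
```

```text
12.3333 [-34.9275  11.0016  -7.5945  71.415   -0.0012 -74.2068] [ 0.4782 -0.334   0.0119] [ 179.9896   -0.0041 -140.7207] [-0.4426 -0.0826 -0.1977] [-0.0322  0.034  -0.0082] 0.8566820583154603
```

Released with no force on the tool. Next I lift straight up.

Emit:
send_rows(
  motion=[
    {"slide":[0,0,-0.3],"yaw":0,"hand":0.86},
    {"slide":[0,0,-0.8],"yaw":0,"hand":0.86},
    {"slide":[0,0,-1.5],"yaw":0,"hand":0.86},
    {"slide":[0,0,-2.4],"yaw":0,"hand":0.86},
    {"slide":[0,0,-3.4],"yaw":0,"hand":0.86},
    {"slide":[0,0,-4.4],"yaw":0,"hand":0.86},
    {"slide":[0,0,-5.4],"yaw":0,"hand":0.86},
    {"slide":[0,0,-6],"yaw":0,"hand":0.86},
    {"slide":[0,0,-6],"yaw":0,"hand":0.86},
  ],
)

```text
clock: 13.08
position: [0.4794, -0.3348, 0.1977]
ee_rot: [-179.6, 0.1, -140.7]
contact_force: [-0.1, -1.0, 0.2]
grip_width: 0.861
```

```bash
python3 - <<'E'
from h import *
c=env.camera("scene"); cv2.imwrite("pics/s4.png",cv2.resize(cv2.cvtColor(c["frame"][80:400,150:480],cv2.COLOR_RGB2BGR),None,fx=2,fy=1.85))
S=cloud(c); m=(np.hypot(S[...,0]-.478,S[...,1]+.334)<.035)&(S[...,2]>.043)&(S[...,2]<.06)
p=S[m]; print("captop pts",len(p),p.mean(0)); n=np.linalg.svd(p-p.mean(0))[2][2]; print("normal",n)
c=env.camera("top"); W=cloud(c); z=W[...,2]; v,u=np.indices(z.shape)
m=(u>190)&(u<305)&(v>190)&(v<280)&(z>.118)&(z<.132); print("can",cv2.minAreaRect((W[m][:,:2]*1000).astype(np.float32)),np.nanmedian(z[m]))
E
python3 st.py
```

```text
captop pts 632 [ 0.47399091 -0.339269    0.04884741]
normal [-0.04032385 -0.05416409  0.99771751]
can ((569.5529174804688, -72.11498260498047), (114.51617431640625, 174.2754364013672), 8.810467720031738) 0.1256875558336389
13.1833 [-34.9275   8.9051  10.14    91.1326  -0.0009 -74.2057] [ 0.4786 -0.3342  0.193 ] [-179.9014    0.027  -140.7218] [ 0.5022  0.1816 -1.2701] [-0.0382 -0.0433  0.0219] 0.8585406647841607
```

View pics/s4.png

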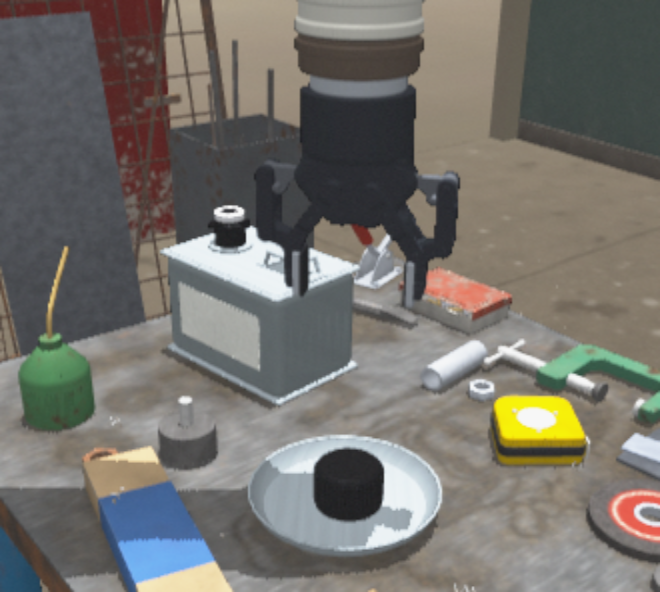

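```bash
python3 -c "
from workcell import env
print(env.hand_in())"
```

```text
the job is handed in; nothing more can be done
None
```

The cap is off the can and lies right way up in the parts dish. I handed the job in after about 13 s of robot time; `env.hand_in()` gives no verdict.

**What I did:**
- **Pressing:** I gripped the shell at 60 N. The lugs dropped in without any turning, at about 8 to 13 N. I then pressed on to about 21 N.
- **Turning:** I turned the cap about 61° anticlockwise in one grip. The torque never went above 0.15 N m, with no sign of the hooks catching or of the end stop.
- **Lifting and laying down:** The cap came free, and I lifted it well clear of the neck, carried it to the dish and let go on the floor. The fingers are now clear above it.

**Last checks:**
- **Cap:** Its top is at 0.049 m, which puts its middle about 0.029 m above the dish's underside. It sits about 5 to 10 mm from the dish's centre. A plane fitted to the camera points on its top leans about 0.07 rad, under the 0.12 limit. Those points are noisy and include some of its side, and in the picture it stands flat.
- **Can:** It moved less than 1 mm and is upright.
- **Bystanders and dish:** The hole saw, pipe nipple, tape measure and dish look unmoved in the last picture; I did not measure them again after placing the cap.

**Less clean than intended:**
- **Force when laying down:** The last step down into the dish briefly pressed with about 18 N before I backed off and opened the fingers.
- **Sideways load when lifting:** Early in the lift the cap bound a little sideways (about 5 N), which I corrected by shifting the tool.

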